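# Close two brittle jam biscuits

### The job

Close the two jam biscuits on the plate: lay the round top from the baking tray on the round base and the long top on the long base, flat and with their edges matching. The round top is still inside its cutter, so lift that off and stand it flat in the middle of the round wooden board. The biscuits are brittle: grip them lightly, keep them level, do not knock or drop them, and leave the bases, the other biscuits, the mug and the jar where they are.

Things in the scene. Friction and masses are not known exactly. Their poses are not given: they have to be found in the camera images.
- round_top_center (a point): centre (half-way up) of the round biscuit top: a plain baked disc, 50 mm across, 12 mm thick, with a 16 mm hole in its upper face, about 25 g. It starts flat on the tray, free inside the ring-shaped cutter. Brittle: cracks if squeezed with over 12 N per finger (3 to 6 N is right), pressed down with over 20 N, or dropped from over 1 cm.
- long_top_center (a point): centre (half-way up) of the long biscuit top: an oblong 74 mm along its x, 34 mm along its y, 12 mm thick, with a slot in the middle, about 30 g. It starts flat on the tray. As brittle as the round one.
- round_base_center (a point): centre (half-way up) of the round biscuit base: a loose disc 50 mm across, 12 mm thick, a spot of jam in the middle, lying on the plate; its upper face is 6 mm above this point. As brittle as the tops.
- long_base_center (a point): centre (half-way up) of the long biscuit base: a loose oblong 74 mm along its x, 34 mm along its y, 12 mm thick, a streak of jam in the middle, lying on the plate; its upper face is 6 mm above this point. As brittle as the tops.
- cutter_center (a point): centre (half-way up) of the round biscuit cutter: a steel ring open at both ends, 68 mm outside diameter, 2 mm wall, 28 mm tall, about 50 g; it stands on the tray around the round top with a gap of about 3 to 11 mm. It is sturdy and may be gripped across its outside.
- tray: fixed round dark steel baking tray, 230 mm across; origin on the table under its middle; its flat floor is 4 mm above the table, its rim 9 mm above the table and 4 mm thick
- plate: fixed round white plate, 210 mm across; origin on the table under its middle; its flat floor is 6 mm above the table, its rim 10 mm above the table and 4 mm thick
- board: fixed round wooden board, 170 mm across, 15 mm thick, with a short flat handle; origin on the table under the middle of the round part. It starts empty.
- star_center (a point): centre (half-way up) of a small eight-pointed star biscuit, 37 mm across, 12 mm thick, loose on the tray: leave it alone
- square_center (a point): centre (half-way up) of a small square biscuit, 30 mm by 30 mm, 12 mm thick, loose on the tray: leave it alone
- mug_center (a point): centre (half-way up) of a white mug without handle, 76 mm across, 90 mm tall, loose on the table: leave it alone
- jar_center (a point): centre (half-way up) of a closed jam jar, 68 mm across, 85 mm tall, loose on the table: leave it alone
Things that resemble listed ones, but are neither listed nor needed, are in the scene too. What is shaped like the part that bears round_top_center but orange or white is not meant. Leave any black look-alike of the part that bears round_base_center alone.

How it is judged:
By the outcome, as a careful person would: the job done as asked, in the order asked, and still so for the second after the job is handed in, with the robot touching nothing.
It also fails if it takes over 72 s, if anything falls off the work surface, if the arm or the gripper's body presses on something with over 40 N, if the wrist force passes 120 N, or if a joint passes its speed limit or range.

### The arm

A 7-joint arm with a two-finger parallel gripper is mounted at the origin on the work surface. World frame = base frame: x ahead of the robot, y to its left, z up, the work surface at z = 0. Lengths are in mm, angles in rad, forces in N, time in s.
With the tool pointing down it reaches from about 375 to 925 mm from the base axis. Payload 3.1 kg.
Tool frame: the origin (TCP) lies on the centre line of the jaws, within the pads' length; the fingertips stand 14 mm ahead of it and the grasp point (between the pads) lies 5 mm behind it (tips_ahead is the distance from the TCP to the fingertips, in mm); z points along the fingers, y is the line along which they close (so a half turn about z gives the same grasp; the last joint's range is limited). The gripper opens to 85 mm and grips with 20 to 120 N. Pads are 22 mm wide; open, the fingers measure 114 mm over their backs; the gripper's body (76 mm by 85 mm) begins 54 mm behind the grasp point. The pads swing forward as they close: fully open they stand 13 mm farther back than shut.
Start: joints at [1.24, 0.383, 0.044, 1.598, -0.018, 1.161, -0.05], TCP at [149.976, -632.464, 245.269] pointing down, gripper open.
Joint ranges: [-2.61, 2.61], [-0.41, 2.15], [-1.48, 1.57], [0, 2.5], [-1.57, 4.71], [0.05, 1.97], [-2.85, 2.85]. Speed limits (rad/s): [2.79, 2.79, 3.14, 3.14, 3.14, 3.14, 3.14].

### API

Orientations are given as a unit quaternion [x, y, z, w].
In Python, from station import * gives the robot as it stands.
- The arm moves only by the tool play_rows, never from a script. Its argument "commands" is a list of rows, each an object of numbers: "dx", "dy", "dz": the shift along the tool's x, y, z in units of 0.04 m (1.0 is 0.04 m); "ax", "ay", "az": the turn, a rotation vector about the tool's x, y, z in units of 0.15 rad (1.0 is 0.15 rad); "grip": the gripper's target within -1 to 1 (shut at 1, half-way at 0, fully open at -1). In form: [{"dx": .., "dy": .., "dz": .., "ax": .., "ay": .., "az": .., "grip": ..}, ...]. A call has 1 to 20 rows; each row shifts and turns the commanded pose from where the row before left it, along the tool's axes as they then stand; what a row does not reach is not made up. A row lasts 1/10 s, in which the tool goes at most 50 mm and 8.59 degrees, less where a joint would pass 70% of its speed; a pose out of reach is approached as far as the arm can. A call with a number of a shift or a turn outside -1 to 1 is refused whole. A call with a gripper value outside its range is refused whole. The fingers move at their own pace and stop on an object; "squeeze" is the grip in N (left out, the last holds). Time passes only in rows, so rows that do not move let the fingers close. It gives the time, the measured TCP pose, the force, the opening and the grip force at its end, in the units of the state.
- observe(): the state, without advancing time (a new reading comes with each control period).
- snapshot(name): name is "scene" or "top" or "wrist"; returns a dict with "color" (480x640x3 uint8, red, green, blue), "depth" (480x640 float32, mm along the optical axis (not along the pixel's ray), 0 where there is no reading), "K" (3x3 intrinsics, pixels), "extrinsics" (4x4, takes a point from camera to world coordinates). Camera axes: x right, y up, looking along -z (the intrinsics and any distortion apply to the point x, -y, -z); pixel columns grow to the right and rows downward; lengths in mm; the calibration is good to about 2 mm. The wrist camera is an equidistant fisheye: a pixel r from the principal point sees the ray r / f radians off the axis. A picture is of the moment at which its call begins.
- finish_job(): hands the job in; it is judged then, once.
The state is a dict: "clock": time; "joint_positions": joint angles; "joint_vel": joint speeds; "joint_efforts": joint torques, N m; "ee_pos": TCP position; "tool_rot": TCP orientation; "wrist_force": force on the tool from outside, world axes, zero at the start; "moment": the same for the moment, N m; "width": finger opening in mm; "grip_force": force on a finger pad.
Only numpy, scipy, OpenCV 4.12 (cv2) and the standard library are available. Lean on these libraries where they do the work, as an engineer would, in place of code of your own. Each camera call takes 0.05 s, during which the arm holds its last target. There are 200 camera calls.

## Working session

There is one attempt and no reset: what is moved stays moved. The work goes in short steps, Python scripts to look and compute and a tool call to move; the robot and the scene stay as the last step left them, time stands still between calls to the robot, and variables do not carry over. Pictures are saved under pics/ and viewed, at most 10 in all, crops included, and the job is handed in when it is done.

Besides the shell and the picture viewer there is one more tool, called after "Call:" as name(argument=value, ...), one argument or row to a line, values as JSON. play_rows: Moves the arm, as the interface text tells. Shifts and turns lie within -1 to 1; 1 stands for 0.04 m of shift or 0.15 rad of turn. Its arguments: {"type":"object","properties":{"commands":{"type":"array"},"squeeze":{"type":"number"}},"required":["commands"]}

```bash
mkdir -p pics; ls
python3 - <<'E'
from station import *
import cv2,numpy as np
o=observe();print({k:np.round(v,3).tolist() for k,v in o.items()})
for n in("top","scene"):
    s=snapshot(n);np.savez(f"{n}0.npz",**s);cv2.imwrite(f"pics/{n}0.png",s["color"][...,::-1]);print(s["K"],s["extrinsics"])
E
```

```text
pics
{'clock': 0.0, 'joint_positions': [1.24, 0.384, 0.044, 1.6, -0.018, 1.161, -0.05], 'joint_vel': [0.0, 0.001, -0.004, 0.001, 0.001, 0.0, 0.0], 'joint_efforts': [0.0, -43.346, 1.024, -24.951, 0.011, 0.011, 0.0], 'ee_pos': [149.746, -631.586, 243.871], 'tool_rot': [0.993, 0.116, -0.0, -0.001], 'wrist_force': [0.234, -0.161, -0.367], 'moment': [-0.004, 0.039, 0.012], 'grip_force': 0.0, 'width': 85.382}
[[437.64379101   0.         315.8037571 ]
 [  0.         437.64379101 241.43263934]
 [  0.           0.           1.        ]] [[ 1.51000355e-03  9.96365936e-01 -8.51624420e-02  3.68398175e+02]
 [-9.99926660e-01  4.81059525e-04 -1.21013614e-02  5.81231375e+01]
 [-1.20164160e-02  8.51744692e-02  9.96293589e-01  1.01782137e+03]
 [ 0.00000000e+00  0.00000000e+00  0.00000000e+00  1.00000000e+00]]
[[477.82647651   0.         316.10130799]
 [  0.         477.82647651 246.01967244]
 [  0.           0.           1.        ]] [[ 8.63424137e-01 -4.09916667e-01  2.94052861e-01  8.23851978e+02]
 [ 5.04458248e-01  7.06799680e-01 -4.95939602e-01 -5.16335345e+02]
 [-4.54255969e-03  5.76543614e-01  8.17053747e-01  1.04840205e+03]
 [ 0.00000000e+00  0.00000000e+00  0.00000000e+00  1.00000000e+00]]
```

View pics/top0.png

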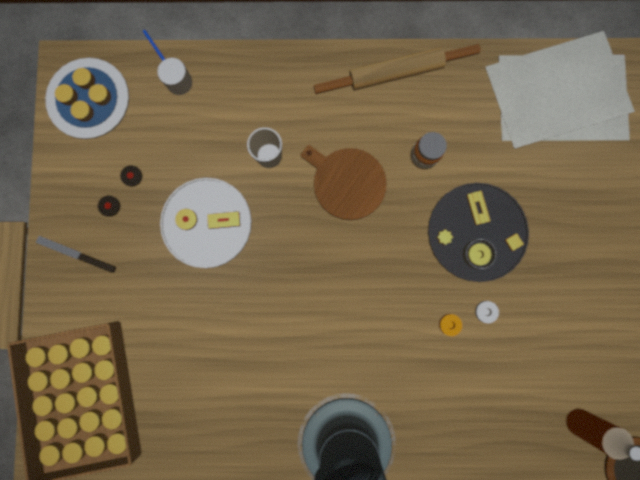

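View pics/scene0.png

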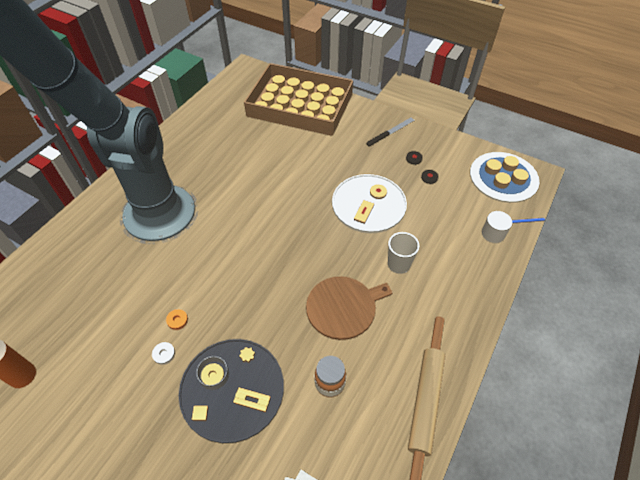

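Top view (up=+x, right=−y): round base ~(186,219) and long base ~(224,220) on the plate; cutter and round top ~(481,254), long top ~(479,207), star (445,237), square (515,242) on the tray; board ~(350,184). I'll measure these with code.

```bash
cat > h.py <<'E'
import numpy as np,cv2
def world(s,uv,z,fish=False):
    uv=np.atleast_2d(np.asarray(uv,float));K=s["K"];E=s["extrinsics"]
    a=(uv[:,0]-K[0,2])/K[0,0];b=(uv[:,1]-K[1,2])/K[1,1]
    if fish:
        r=np.hypot(a,b)+1e-12;d=np.stack([a/r*np.sin(r),-b/r*np.sin(r),-np.cos(r)],1)
    else: d=np.stack([a,-b,-np.ones_like(a)],1)
    d=d@E[:3,:3].T;o=E[:3,3]
    return o+d*((z-o[2])/d[:,2])[:,None]
def blobs(s,mask,z,fish=False,amin=30):
    n,l,st,c=cv2.connectedComponentsWithStats(mask.astype(np.uint8))
    for i in range(1,n):
        if st[i,4]<amin: continue
        cs,_=cv2.findContours((l==i).astype(np.uint8),cv2.RETR_EXTERNAL,cv2.CHAIN_APPROX_NONE)
        p=cs[0][:,0].astype(float);w=world(s,p,z,fish)[:,:2].astype(np.float32)
        yield c[i],st[i,4],w,cv2.minAreaRect(w)
def show(s,mask,z,box,fish=False,amin=30):
    for c,a,w,r in blobs(s,mask,z,fish,amin):
        if box[0]<c[0]<box[2] and box[1]<c[1]<box[3]:
            e=cv2.fitEllipse(w)
            print(np.round(c,1),a,"rect",np.round(r[0],1),np.round(r[1],1),round(r[2],1),"ell",np.round(e[0],1),np.round(e[1],1))
E
python3 - <<'E'
from h import *
for n,bx in(("top",[(155,170,540,290)]),("scene",[(170,170,420,460)])):
    s=dict(np.load(n+"0.npz"));hsv=cv2.cvtColor(s["color"],cv2.COLOR_RGB2HSV)
    H,S,V=cv2.split(hsv)
    y=(H>18)&(H<36)&(S>85)&(V>120)
    print(n,"yellow tray z16");show(s,y,17,bx[0])
    print("plate white");show(s,(S<45)&(V>150),10,(150,130,540,290),amin=300)
    print("tray dark");show(s,(V<75),9,(150,170,540,460),amin=1500)
    print("board");show(s,(H<14)&(S>100)&(V>60),15,(290,140,400,350),amin=800)
    for p in [(481,254),(479,190),(350,184),(350,230)] if n=="top" else []: print(p,s["depth"][p[1],p[0]],s["color"][p[1],p[0]])
E
```

```text
top yellow tray z16
[299.2 193.3] 52 rect [566.1 107. ] [46.9 11.2] 84.2 ell [565.7 106.1] [10.8 44.4]
[478.4 207.3] 420 rect [ 533.1 -303.7] [73.3 33.9] 15.0 ell [ 533.2 -303.7] [36.1 87.6]
[291.6 205.9] 351 rect [536.9 129.3] [124.5  41.7] 86.3 ell [536.7 125. ] [ 36.7 109.3]
[382.4 209.4] 56 rect [528.8 -80.3] [31.2 21.3] 84.2 ell [526.7 -82.1] [18.5 30.6]
[272.6 209.6] 32 rect [526.8 170.5] [28.1 11.5] 45.1 ell [527.6 170.6] [11.1 26.7]
[185.7 218.8] 288 rect [507.  371.9] [44.6 44.1] 1.4 ell [506.6 371.7] [44.8 45.4]
[530.9 212.6] 30 rect [ 521.2 -423.8] [22.8 13.4] 83.5 ell [ 521.7 -423.9] [14.6 21.8]
[324.  215.4] 45 rect [510.4  47.3] [39.1 17.4] 56.0 ell [513.4  48.4] [16.  35.6]
[223.3 219.8] 376 rect [504.1 284.4] [31.3 70.8] 5.5 ell [504.2 284.2] [33.1 86.4]
[155.8 244. ] 180 rect [449.8 440.2] [75.2 38.3] 22.9 ell [448.5 437.3] [33.  65.8]
[444.9 236.6] 147 rect [ 465.1 -225.7] [29.5 29.9] 25.4 ell [ 465.3 -225.3] [29. 30.]
[514.3 241.6] 168 rect [ 453.6 -382.9] [29.5 29.8] 29.1 ell [ 453.9 -383. ] [32.1 32.6]
[479.5 253.9] 375 rect [ 426.5 -303. ] [47.7 48.2] 88.4 ell [
[... 4944 characters left out ...]
 [ 561.7 -412.4] [36.9 28.1] 34.4 ell [ 560.5 -409.9] [24.2 32.6]
[271.8 454.3] 66 rect [ 637.6 -383.8] [44.8 27. ] 75.1 ell [ 612.7 -381.2] [37.2 65.8]
[254.4 454.5] 41 rect [ 605.1 -397.9] [15.6 23.7] 63.7 ell [ 606.6 -399. ] [13.7 26.4]
plate white
[504.  178.3] 1184 rect [802.6 613.8] [200.2 197.9] 30.0 ell [802.7 614.7] [198.1 198.5]
[368.8 202.2] 2929 rect [501.5 324.2] [210.8 212.2] 30.0 ell [500.8 324.7] [210.6 211.4]
[160.2 220.4] 1026 rect [ 15.3 -11.6] [194.5 167. ] 59.0 ell [ 0.  -0.9] [179.9 188.5]
[499.3 220.2] 388 rect [843.5 442.2] [66.9 66.7] 30.1 ell [843.2 443.2] [66.  66.7]
[402.6 243.6] 402 rect [647.8 237. ] [82.8 78.5] 30.1 ell [647.9 236.9] [80.9 81.9]
tray dark
board
```

Call:
play_rows(
  commands=[
    {"az": -1},
    {"az": -1},
    {"az": -1},
    {"az": -1},
    {"az": -1},
    {"az": -1},
    {"az": -1},
    {"az": -1},
    {"az": -0.92},
    {"dx": 0.82, "dy": 0.69},
    {"dx": 0.82, "dy": 0.69},
    {"dx": 0.82, "dy": 0.69},
    {"dx": 0.82, "dy": 0.69},
    {"dx": 0.82, "dy": 0.69},
    {"dx": 0.82, "dy": 0.69},
    {"dx": 0.82, "dy": 0.69},
    {"dx": 0.82, "dy": 0.69},
    {"dx": 0.82, "dy": 0.69},
    {"dx": 0.82, "dy": 0.69},
  ],
)

```text
invalid input
```

```bash
cat >> h.py <<'E'
def look(tag,n="wrist"):
    from station import snapshot,observe
    s=snapshot(n);np.savez(f"{tag}.npz",**s);cv2.imwrite(f"pics/{tag}.png",s["color"][...,::-1]);o=observe()
    print(tag,"t",round(o["clock"],2),"tcp",np.round(o["ee_pos"],1),"yaw",round(yaw(o),2),"w",round(o["width"],1),"q",np.round(o["joint_positions"],2));return s
def yaw(o):
    from scipy.spatial.transform import Rotation as R
    x=R.from_quat(o["tool_rot"]).as_matrix()[:,0];return float(np.degrees(np.arctan2(x[1],x[0])))
E
python3 - <<'E'
from h import *
s=look("w1");print(s["K"],np.round(s["extrinsics"],3))
t=dict(np.load("top0.npz"));print(world(t,[(350,184)],15))
E
```

```text
w1 t 0.15 tcp [ 149.8 -631.8  244.2] yaw 13.34 w 85.5 q [ 1.24  0.38  0.04  1.6  -0.02  1.16 -0.05]
[[371.64829954   0.         326.56801198]
 [  0.         371.64829954 241.06239352]
 [  0.           0.           1.        ]] [[ 2.30000e-01  9.38000e-01  2.59000e-01  2.15643e+02]
 [-9.73000e-01  2.22000e-01  6.00000e-02 -6.16007e+02]
 [-2.00000e-03 -2.66000e-01  9.64000e-01  3.72885e+02]
 [ 0.00000e+00  0.00000e+00  0.00000e+00  1.00000e+00]]
[[588.10653231  -8.96547137  15.        ]]
```

View pics/w1.png

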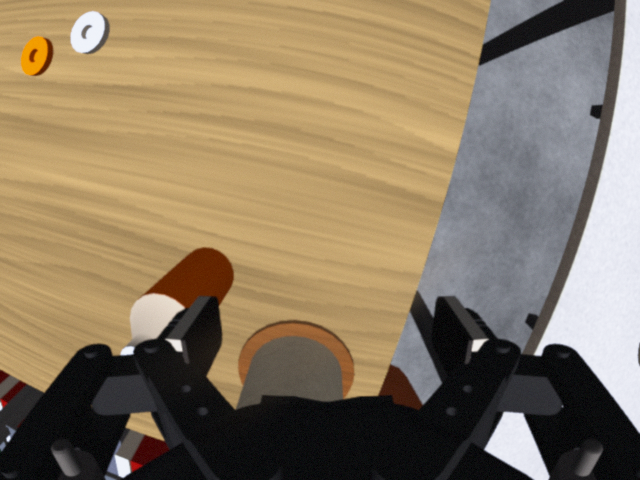

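The picture shows the tool still at the start: fingers at the bottom left and right, orange and white look-alikes at top left. The call was refused, so rows probably need every key.

Call:
play_rows(
  commands=[
    {"dx": 0, "dy": 0, "dz": 0, "ax": 0, "ay": 0, "az": -1, "grip": -1},
    {"dx": 0, "dy": 0, "dz": 0, "ax": 0, "ay": 0, "az": -1, "grip": -1},
    {"dx": 0, "dy": 0, "dz": 0, "ax": 0, "ay": 0, "az": -1, "grip": -1},
    {"dx": 0, "dy": 0, "dz": 0, "ax": 0, "ay": 0, "az": -1, "grip": -1},
    {"dx": 0, "dy": 0, "dz": 0, "ax": 0, "ay": 0, "az": -1, "grip": -1},
    {"dx": 0, "dy": 0, "dz": 0, "ax": 0, "ay": 0, "az": -1, "grip": -1},
    {"dx": 0, "dy": 0, "dz": 0, "ax": 0, "ay": 0, "az": -1, "grip": -1},
    {"dx": 0, "dy": 0, "dz": 0, "ax": 0, "ay": 0, "az": -1, "grip": -1},
    {"dx": 0, "dy": 0, "dz": 0, "ax": 0, "ay": 0, "az": -0.92, "grip": -1},
    {"dx": 0.7, "dy": 0.66, "dz": 0, "ax": 0, "ay": 0, "az": 0, "grip": -1},
    {"dx": 0.7, "dy": 0.66, "dz": 0, "ax": 0, "ay": 0, "az": 0, "grip": -1},
    {"dx": 0.7, "dy": 0.66, "dz": 0, "ax": 0, "ay": 0, "az": 0, "grip": -1},
    {"dx": 0.7, "dy": 0.66, "dz": 0, "ax": 0, "ay": 0, "az": 0, "grip": -1},
    {"dx": 0.7, "dy": 0.66, "dz": 0, "ax": 0, "ay": 0, "az": 0, "grip": -1},
    {"dx": 0.7, "dy": 0.66, "dz": 0, "ax": 0, "ay": 0, "az": 0, "grip": -1},
    {"dx": 0.7, "dy": 0.66, "dz": 0, "ax": 0, "ay": 0, "az": 0, "grip": -1},
    {"dx": 0.7, "dy": 0.66, "dz": 0, "ax": 0, "ay": 0, "az": 0, "grip": -1},
    {"dx": 0.7, "dy": 0.66, "dz": 0, "ax": 0, "ay": 0, "az": 0, "grip": -1},
    {"dx": 0.7, "dy": 0.66, "dz": 0, "ax": 0, "ay": 0, "az": 0, "grip": -1},
  ],
)

```text
clock: 2.05
ee_pos: [414.5, -351.1, 245.0]
tool_rot: [0.707, 0.707, -0.0, -0.0]
wrist_force: [0.5, -0.4, 0.1]
width: 85.4
grip_force: 0.0
```

Run:
```python
from h import *
s=look("w2")
H,S,V=cv2.split(cv2.cvtColor(s["color"],cv2.COLOR_RGB2HSV))
np.set_printoptions(suppress=True)
show(s,(H>18)&(H<36)&(S>85)&(V>110),16,(0,0,640,330),True,200)
```

```text
w2 t 2.1 tcp [ 420.9 -343.5  245.4] yaw 90.63 w 85.2 q [ 0.98  0.21 -0.41  1.84  0.09  1.11  0.55]
[285.6 179.8] 115302 rect [ 348.9 -342.7] [955.9 534. ] 1.8 ell [ 352.5 -328.9] [481.6 988.2]
[379.8  82.5] 921 rect [ 465.5 -225.8] [34.4 32.9] 24.1 ell [ 465.7 -225.7] [32.2 33.9]
[445.2 165.5] 2241 rect [ 533.9 -304.5] [76.5 35.1] 14.7 ell [ 533.7 -304.6] [38.2 91.9]
[366.1 242.2] 910 rect [ 454.5 -383.8] [32.1 30.3] 29.8 ell [ 454.6 -383.7] [33.8 36.5]
```

View pics/w2.png

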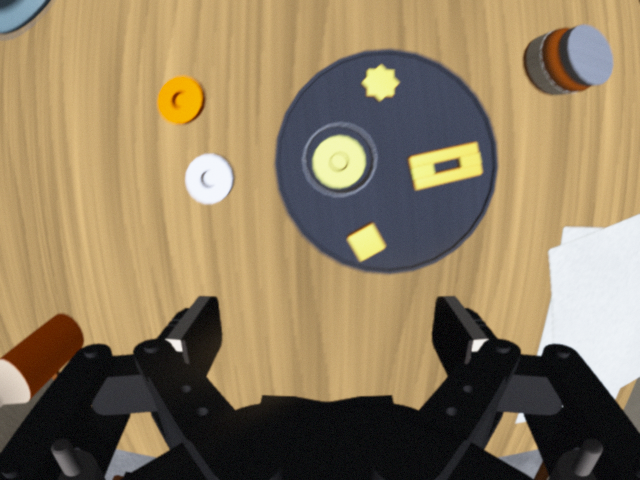

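The tray is seen whole: cutter rim spans columns ~302–378 and rows ~122–200, round top at (339,162), long top at (445,166), jar at (580,60). I'll work out the cutter's centre.

Run:
```python
from h import *
s=dict(np.load("w2.npz"));np.set_printoptions(suppress=True,precision=1)
print(world(s,[(302,161),(378,161),(340,122),(340,200)],32,True))
H,S,V=cv2.split(cv2.cvtColor(s["color"],cv2.COLOR_RGB2HSV))
m=((H>18)&(H<36)&(S>60)&(V>110));k=np.zeros_like(m);k[128:196,306:374]=m[128:196,306:374]
show(s,k,16,(0,0,640,480),True,200)
c=s["color"][110:212,290:392,::-1];cv2.imwrite("pics/c2.png",cv2.resize(c,None,fx=5,fy=5,interpolation=2))
from station import observe;print(observe()["ee_pos"])
```

```text
[[ 392.3 -301.9   32. ]
 [ 462.1 -301.6   32. ]
 [ 427.  -266.1   32. ]
 [ 427.3 -338.3   32. ]]
[338.7 161.4] 2205 rect [ 426.7 -303.3] [51.2 49.7] 26.8 ell [ 426.5 -303.4] [49.4 51.1]
[ 420.9 -343.5  245.4]
```

View pics/c2.png

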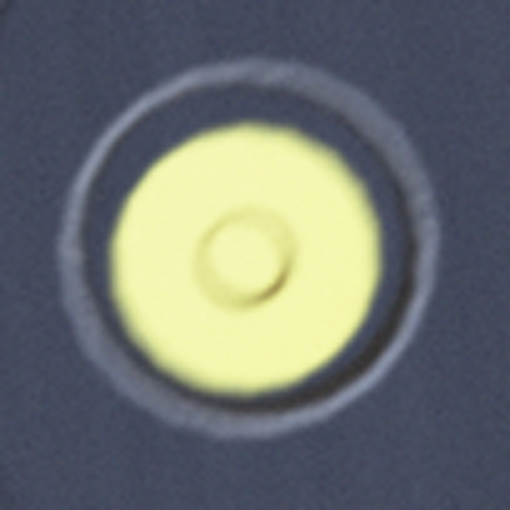

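The crop shows the rim at columns ~302–377 and rows ~122–197, with the biscuit almost centred in it. So the cutter is at about (427,−302) and the biscuit at (426.7,−303.3).

Call:
play_rows(
  commands=[
    {"dx": 0.4, "dy": 0.1, "dz": 0.8, "ax": 0, "ay": 0, "az": 0, "grip": -1},
    {"dx": 0.4, "dy": 0.1, "dz": 0.8, "ax": 0, "ay": 0, "az": 0, "grip": -1},
    {"dx": 0.25, "dy": 0, "dz": 0.8, "ax": 0, "ay": 0, "az": 0, "grip": -1},
    {"dx": 0, "dy": 0, "dz": 0.6, "ax": 0, "ay": 0, "az": 0, "grip": -1},
    {"dx": 0, "dy": 0, "dz": 0, "ax": 0, "ay": 0, "az": 0, "grip": -1},
    {"dx": 0, "dy": 0, "dz": 0, "ax": 0, "ay": 0, "az": 0, "grip": -1},
  ],
)

```text
clock: 2.7
ee_pos: [421.7, -310.7, 125.3]
tool_rot: [0.707, 0.707, -0.0, -0.0]
wrist_force: [-0.1, -0.8, 0.9]
width: 85.3
grip_force: 0.0
```

Run:
```python
from h import *
s=look("w3");np.set_printoptions(suppress=True,precision=1)
H,S,V=cv2.split(cv2.cvtColor(s["color"],cv2.COLOR_RGB2HSV))
m=((H>18)&(H<36)&(S>60)&(V>110));show(s,m,16,(0,0,640,480),True,400)
```

```text
w3 t 2.75 tcp [ 422.6 -311.4  126.3] yaw 89.96 w 85.4 q [ 0.91  0.32 -0.41  1.98  0.17  0.87  0.42]
[269.6 165.8] 124383 rect [ 373.8 -286.3] [684.5 405. ] 0.4 ell [ 360.9 -282.7] [331.2 747.6]
[393.1 117. ] 1931 rect [ 464.6 -226.8] [33.2 33.4] 21.8 ell [ 464.6 -226.8] [32.1 32.4]
[331.3 234.3] 4445 rect [ 425.1 -304.8] [50.2 51.1] 11.9 ell [ 425.1 -304.9] [49.8 50.9]
[480.8 237. ] 3715 rect [ 532.9 -305.9] [75.2 33.7] 14.6 ell [ 532.6 -305.9] [36.9 90.2]
[368.9 340.1] 1327 rect [ 453.2 -385.3] [29.5 29.6] 30.3 ell [ 453.2 -385.4] [33.5 34.1]
[136.  446.4] 1926 rect [ 220.4 -545.5] [164.3  47.9] 56.7 ell [ 222.6 -532.1] [ 43.5 155.3]
[516.3 445.5] 2056 rect [ 620.9 -544.1] [ 49.3 159.6] 33.0 ell [ 619.5 -531.5] [ 44.1 155.5]
```

View pics/w3.png

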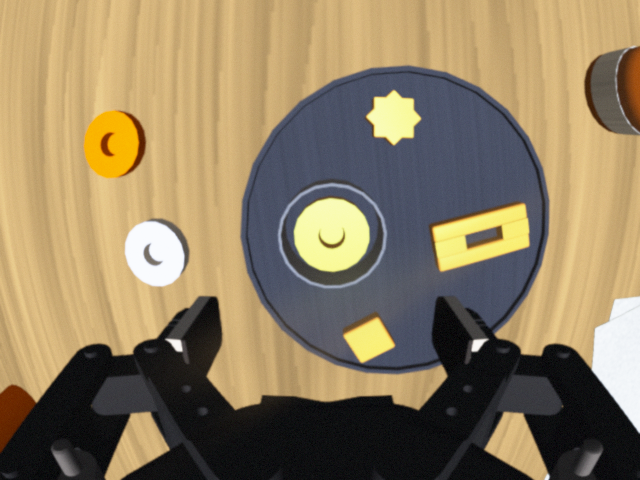

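The picture shows the cutter rim at columns ~279–386 and rows ~182–288, with the biscuit at (331,234).

Run:
```python
from h import *
s=dict(np.load("w3.npz"));np.set_printoptions(suppress=True,precision=1)
print(world(s,[(279,235),(386,235),(333,182),(333,288)],32,True))
from scipy.spatial.transform import Rotation as R
E=s["extrinsics"];print(E)
from station import observe
o=observe();T=R.from_quat(o["tool_rot"]).as_matrix();print(T.T@(E[:3,3]-o["ee_pos"]),o["ee_pos"])
```

```text
[[ 392.4 -300.4   32. ]
 [ 459.  -300.5   32. ]
 [ 425.8 -267.7   32. ]
 [ 426.1 -335.8   32. ]]
[[   1.     0.     0.   422.1]
 [  -0.     1.     0.3 -243. ]
 [  -0.    -0.3    1.   254.2]
 [   0.     0.     0.     1. ]]
[  68.2   -0.4 -127.9] [ 422.6 -311.4  126.3]
```

Call:
play_rows(
  commands=[
    {"dx": 0.23, "dy": 0.09, "dz": 0.6, "ax": 0, "ay": 0, "az": 0, "grip": -1},
    {"dx": 0, "dy": 0, "dz": 0.6, "ax": 0, "ay": 0, "az": 0, "grip": -1},
    {"dx": 0, "dy": 0, "dz": 0.6, "ax": 0, "ay": 0, "az": 0, "grip": -1},
    {"dx": 0, "dy": 0, "dz": 0.5, "ax": 0, "ay": 0, "az": 0, "grip": -1},
    {"dx": 0, "dy": 0, "dz": 0.2, "ax": 0, "ay": 0, "az": 0, "grip": -1},
    {"dx": 0, "dy": 0, "dz": 0, "ax": 0, "ay": 0, "az": 0, "grip": -1},
    {"dx": 0, "dy": 0, "dz": 0, "ax": 0, "ay": 0, "az": 0, "grip": -1},
  ],
)

```text
clock: 3.45
ee_pos: [426.8, -302.3, 26.7]
tool_rot: [0.707, 0.707, 0.0, 0.001]
wrist_force: [-0.0, -0.3, 0.9]
width: 85.2
grip_force: 0.0
```

Call:
play_rows(
  commands=[
    {"dx": 0, "dy": 0, "dz": 0, "ax": 0, "ay": 0, "az": 0, "grip": -0.7},
    {"dx": 0, "dy": 0, "dz": 0, "ax": 0, "ay": 0, "az": 0, "grip": -0.62},
    {"dx": 0, "dy": 0, "dz": 0, "ax": 0, "ay": 0, "az": 0, "grip": -0.62},
  ],
  squeeze=6,
)

```text
clock: 3.75
ee_pos: [426.1, -301.7, 26.1]
tool_rot: [0.707, 0.707, 0.0, 0.001]
wrist_force: [-0.1, -0.5, -0.2]
width: 69.1
grip_force: 0.2
```

Call:
play_rows(
  commands=[
    {"dx": 0, "dy": 0, "dz": 0, "ax": 0, "ay": 0, "az": 0, "grip": -0.57},
    {"dx": 0, "dy": 0, "dz": 0, "ax": 0, "ay": 0, "az": 0, "grip": -0.57},
    {"dx": 0, "dy": 0, "dz": 0, "ax": 0, "ay": 0, "az": 0, "grip": -0.57},
  ],
  squeeze=6,
)

```text
clock: 4.05
ee_pos: [426.1, -301.7, 26.4]
tool_rot: [0.707, 0.707, -0.0, 0.001]
wrist_force: [-1.7, 0.4, 5.6]
width: 67.4
grip_force: 21.3
```

Call:
play_rows(
  commands=[
    {"dx": 0, "dy": 0, "dz": 0, "ax": 0, "ay": 0, "az": 0, "grip": -0.5},
    {"dx": 0, "dy": 0, "dz": 0, "ax": 0, "ay": 0, "az": 0, "grip": -0.5},
    {"dx": 0, "dy": 0, "dz": 0, "ax": 0, "ay": 0, "az": 0, "grip": -0.5},
  ],
  squeeze=6,
)

```text
clock: 4.35
ee_pos: [426.2, -301.6, 26.4]
tool_rot: [0.707, 0.707, -0.0, 0.001]
wrist_force: [-1.5, 1.0, 5.8]
width: 67.4
grip_force: 21.3
```

Call:
play_rows(
  commands=[
    {"dx": 0, "dy": 0, "dz": 0, "ax": 0, "ay": 0, "az": 0, "grip": -0.6},
    {"dx": 0, "dy": 0, "dz": 0, "ax": 0, "ay": 0, "az": 0, "grip": -0.6},
  ],
  squeeze=20,
)

```text
clock: 4.55
ee_pos: [426.2, -301.6, 26.1]
tool_rot: [0.707, 0.707, 0.0, 0.001]
wrist_force: [-0.2, 0.3, 6.5]
width: 68.4
grip_force: 5.5
```

Call:
play_rows(
  commands=[
    {"dx": 0, "dy": 0, "dz": 0, "ax": 0, "ay": 0, "az": 0, "grip": -0.59},
    {"dx": 0, "dy": 0, "dz": 0, "ax": 0, "ay": 0, "az": 0, "grip": -0.59},
  ],
  squeeze=20,
)

```text
clock: 4.75
ee_pos: [426.2, -301.6, 26.2]
tool_rot: [0.707, 0.707, -0.0, 0.001]
wrist_force: [-1.3, 0.3, 5.7]
width: 68.2
grip_force: 9.6
```

Call:
play_rows(
  commands=[
    {"dx": 0, "dy": 0, "dz": 0, "ax": 0, "ay": 0, "az": 0, "grip": -0.585},
    {"dx": 0, "dy": 0, "dz": 0, "ax": 0, "ay": 0, "az": 0, "grip": -0.585},
  ],
  squeeze=20,
)

```text
clock: 4.95
ee_pos: [426.1, -301.6, 26.2]
tool_rot: [0.707, 0.707, -0.0, 0.001]
wrist_force: [-0.7, 0.2, 6.7]
width: 67.9
grip_force: 12.5
```

Call:
play_rows(
  commands=[
    {"dx": 0, "dy": 0, "dz": 0, "ax": 0, "ay": 0, "az": 0, "grip": -0.57},
    {"dx": 0, "dy": 0, "dz": -0.2, "ax": 0, "ay": 0, "az": 0, "grip": -0.57},
    {"dx": 0, "dy": 0, "dz": -0.4, "ax": 0, "ay": 0, "az": 0, "grip": -0.57},
    {"dx": 0, "dy": 0, "dz": -0.6, "ax": 0, "ay": 0, "az": 0, "grip": -0.57},
    {"dx": 0, "dy": 0, "dz": -0.7, "ax": 0, "ay": 0, "az": 0, "grip": -0.57},
    {"dx": 0, "dy": 0, "dz": -0.7, "ax": 0, "ay": 0, "az": 0, "grip": -0.57},
    {"dx": 0.5, "dy": 0.3, "dz": 0, "ax": 0, "ay": 0, "az": 0, "grip": -0.57},
    {"dx": 0.85, "dy": 0.5, "dz": 0, "ax": 0, "ay": 0, "az": 0, "grip": -0.57},
    {"dx": 0.9, "dy": 0.55, "dz": 0, "ax": 0, "ay": 0, "az": 0, "grip": -0.57},
    {"dx": 0.9, "dy": 0.55, "dz": 0, "ax": 0, "ay": 0, "az": 0, "grip": -0.57},
    {"dx": 0.9, "dy": 0.55, "dz": 0, "ax": 0, "ay": 0, "az": 0, "grip": -0.57},
    {"dx": 0.85, "dy": 0.5, "dz": 0, "ax": 0, "ay": 0, "az": 0, "grip": -0.57},
    {"dx": 0.6, "dy": 0.4, "dz": 0, "ax": 0, "ay": 0, "az": 0, "grip": -0.57},
    {"dx": 0, "dy": 0, "dz": 0, "ax": 0, "ay": 0, "az": 0, "grip": -0.57},
    {"dx": 0, "dy": 0, "dz": 0, "ax": 0, "ay": 0, "az": 0, "grip": -0.57},
  ],
)

```text
clock: 6.45
ee_pos: [559.3, -80.2, 128.9]
tool_rot: [0.706, 0.708, -0.0, -0.0]
wrist_force: [-0.4, -0.2, -0.4]
width: 67.4
grip_force: 22.2
```

Run:
```python
from h import *
s=look("w4")
H,S,V=cv2.split(cv2.cvtColor(s["color"],cv2.COLOR_RGB2HSV))
for p in[(320,150),(320,100),(250,150),(400,200),(100,100),(550,100)]:print(p,H[p[1],p[0]],S[p[1],p[0]],V[p[1],p[0]])
```

```text
w4 t 6.5 tcp [558.8 -81.9 128.8] yaw 89.99 w 67.3 q [ 0.5   0.41 -0.51  1.88  0.25  0.92 -0.13]
(320, 150) 13 171 183
(320, 100) 13 175 179
(250, 150) 14 174 192
(400, 200) 14 176 177
(100, 100) 18 109 184
(550, 100) 19 107 217
```

View pics/w4.png

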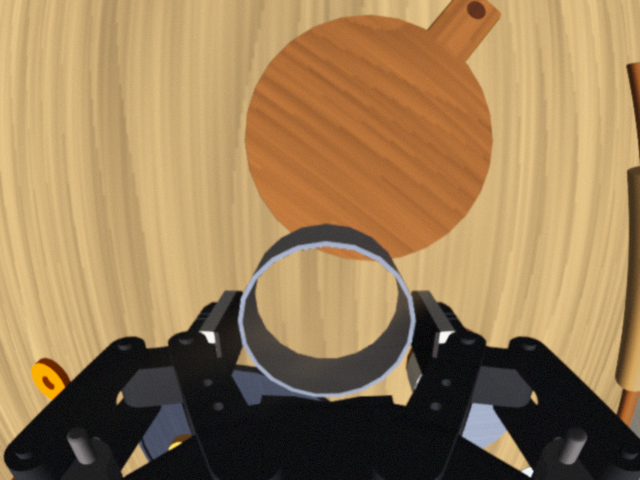

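The board circle spans columns ~246–492 and rows ~14–260. The held cutter's rim spans columns ~240–414 and rows ~242–394.

Run:
```python
from h import *
from scipy.optimize import least_squares
s=dict(np.load("w4.npz"));np.set_printoptions(suppress=True,precision=1)
H,S,V=cv2.split(cv2.cvtColor(s["color"],cv2.COLOR_RGB2HSV))
m=((S>140)&(H<17)).astype(np.uint8);m[225:]=0
m=cv2.morphologyEx(m,cv2.MORPH_OPEN,np.ones((5,5)))
n,l,st,c=cv2.connectedComponentsWithStats(m);i=l[137,368]
p=cv2.findContours((l==i).astype(np.uint8),0,1)[0][0][:,0]
p=p[(p[:,1]<222)&~((p[:,0]>415)&(p[:,1]<80))]
w=world(s,p,15,True)[:,:2]
r=least_squares(lambda q:np.hypot(*(w-q[:2]).T)-q[2],[588,0,85],loss="soft_l1");print(len(p),r.x,np.abs(r.fun).mean())
print(world(s,[(240,315),(414,315),(327,242),(327,394)],134.5,True))
```

```text
450 [589.6  -9.8  83.4] 0.21431131054500163
[[ 526.9  -75.6  134.5]
 [ 592.5  -75.5  134.5]
 [ 559.7  -47.   134.5]
 [ 559.8 -112.6  134.5]]
```

Call:
play_rows(
  commands=[
    {"dx": 0.6, "dy": 0.26, "dz": 0, "ax": 0, "ay": 0, "az": 0, "grip": -0.57},
    {"dx": 0.7, "dy": 0.3, "dz": 0.1, "ax": 0, "ay": 0, "az": 0, "grip": -0.57},
    {"dx": 0.46, "dy": 0.2, "dz": 0.5, "ax": 0, "ay": 0, "az": 0, "grip": -0.57},
    {"dx": 0, "dy": 0, "dz": 0.65, "ax": 0, "ay": 0, "az": 0, "grip": -0.57},
    {"dx": 0, "dy": 0, "dz": 0.6, "ax": 0, "ay": 0, "az": 0, "grip": -0.57},
    {"dx": 0, "dy": 0, "dz": 0.3, "ax": 0, "ay": 0, "az": 0, "grip": -0.57},
    {"dx": 0, "dy": 0, "dz": 0.1, "ax": 0, "ay": 0, "az": 0, "grip": -0.57},
    {"dx": 0, "dy": 0, "dz": 0, "ax": 0, "ay": 0, "az": 0, "grip": -0.57},
    {"dx": 0, "dy": 0, "dz": 0, "ax": 0, "ay": 0, "az": 0, "grip": -0.57},
  ],
)

```text
clock: 7.4
ee_pos: [591.1, -11.4, 40.5]
tool_rot: [0.707, 0.707, 0.001, 0.001]
wrist_force: [-0.2, 0.1, 0.1]
width: 67.5
grip_force: 22.2
```

Call:
play_rows(
  commands=[
    {"dx": 0.04, "dy": -0.03, "dz": 0.05, "ax": 0, "ay": 0, "az": 0, "grip": -0.57},
    {"dx": 0, "dy": 0, "dz": 0.03, "ax": 0, "ay": 0, "az": 0, "grip": -0.57},
    {"dx": 0, "dy": 0, "dz": 0, "ax": 0, "ay": 0, "az": 0, "grip": -0.57},
  ],
)

```text
clock: 7.7
ee_pos: [589.6, -8.8, 37.5]
tool_rot: [0.707, 0.707, 0.001, 0.001]
wrist_force: [-1.3, 0.2, 5.0]
width: 67.4
grip_force: 22.5
```

Call:
play_rows(
  commands=[
    {"dx": 0, "dy": 0, "dz": 0, "ax": 0, "ay": 0, "az": 0, "grip": -0.7},
    {"dx": 0, "dy": 0, "dz": 0, "ax": 0, "ay": 0, "az": 0, "grip": -0.85},
    {"dx": 0, "dy": 0, "dz": 0, "ax": 0, "ay": 0, "az": 0, "grip": -0.95},
    {"dx": 0, "dy": 0, "dz": -0.2, "ax": 0, "ay": 0, "az": 0, "grip": -0.95},
    {"dx": 0, "dy": 0, "dz": -0.6, "ax": 0, "ay": 0, "az": 0, "grip": -0.9},
    {"dx": 0, "dy": 0, "dz": -0.8, "ax": 0, "ay": 0, "az": 0, "grip": -0.8},
    {"dx": -0.3, "dy": -0.15, "dz": -0.7, "ax": 0, "ay": 0, "az": 0, "grip": -0.7},
    {"dx": -0.9, "dy": -0.5, "dz": 0, "ax": 0, "ay": 0, "az": 0, "grip": -0.6},
    {"dx": -0.95, "dy": -0.53, "dz": 0, "ax": 0, "ay": 0, "az": 0, "grip": -0.5},
    {"dx": -0.95, "dy": -0.53, "dz": 0, "ax": 0, "ay": 0, "az": 0, "grip": -0.5},
    {"dx": -0.95, "dy": -0.53, "dz": 0, "ax": 0, "ay": 0, "az": 0, "grip": -0.5},
    {"dx": -0.95, "dy": -0.53, "dz": 0, "ax": 0, "ay": 0, "az": 0, "grip": -0.5},
    {"dx": -0.95, "dy": -0.53, "dz": 0, "ax": 0, "ay": 0, "az": 0, "grip": -0.5},
    {"dx": -0.95, "dy": -0.53, "dz": 0, "ax": 0, "ay": 0, "az": 0, "grip": -0.5},
    {"dx": -0.5, "dy": -0.27, "dz": 0, "ax": 0, "ay": 0, "az": 0, "grip": -0.5},
    {"dx": 0, "dy": 0, "dz": 0, "ax": 0, "ay": 0, "az": 0, "grip": -0.5},
    {"dx": 0, "dy": 0, "dz": 0, "ax": 0, "ay": 0, "az": 0, "grip": -0.5},
  ],
)

```text
clock: 9.4
ee_pos: [424.9, -305.3, 128.4]
tool_rot: [0.708, 0.707, 0.0, 0.0]
wrist_force: [-0.1, 0.0, 0.7]
width: 63.8
grip_force: 0.0
```

```bash
cat >> h.py <<'E'
def yel(s): 
    H,S,V=cv2.split(cv2.cvtColor(s["color"],cv2.COLOR_RGB2HSV));return (H>18)&(H<36)&(S>60)&(V>110)
E
python3 - <<'E'
from h import *
s=look("w5");show(s,yel(s),16,(200,0,640,400),True,800)
t=look("t5","top")
H,S,V=cv2.split(cv2.cvtColor(t["color"],cv2.COLOR_RGB2HSV))
show(t,yel(t),17,(155,170,540,290),False,250)
c=t["color"][120:250,280:420,::-1];cv2.imwrite("pics/t5c.png",cv2.resize(c,None,fx=4,fy=4,interpolation=2))
E
```

```text
w5 t 9.45 tcp [ 425.6 -304.1  128.4] yaw 90.07 w 64.2 q [ 0.92  0.32 -0.43  1.98  0.17  0.87  0.4 ]
[269.7 154.1] 118625 rect [ 378.4 -292.9] [422.4 696.4] 89.1 ell [ 372.8 -288. ] [387.8 687.5]
[387.3 124.7] 1900 rect [ 464.7 -226.7] [33.2 33.3] 68.1 ell [ 464.7 -226.5] [32.2 32.3]
[326.4 240.1] 4251 rect [ 424.9 -304.3] [49.9 50.6] 1.4 ell [ 425.1 -304.4] [49.9 50.5]
[474.2 242.3] 3640 rect [ 532.8 -305.4] [75.4 33.5] 14.6 ell [ 532.4 -305.5] [36.8 90.8]
[306.  373.4] 4649 rect [ 416.3 -424.2] [ 87.9 148.4] 63.1 ell [ 417.4 -407. ] [ 85.4 140.6]
[363.9 343.6] 1269 rect [ 453.2 -384.9] [29.4 29.4] 30.5 ell [ 453.2 -385. ] [33.1 34.1]
t5 t 9.5 tcp [ 426.  -303.5  128.4] yaw 90.16 w 63.9 q [ 0.92  0.32 -0.43  1.98  0.17  0.87  0.4 ]
[318.7 264.5] 100190 rect [435.1  23.8] [1012.5 1429.9] 0.1 ell [451.3  36.9] [1077.3 1443.8]
[478.5 207.3] 443 rect [ 533.2 -303.9] [74.4 34.9] 14.2 ell [ 533.2 -303.9] [37.1 88.9]
[185.7 218.8] 321 rect [506.  371.9] [48.4 47.1] 45.7 ell [506.4 371.5] [46.7 47.9]
[223.5 219.6] 413 rect [504.7 283.9] [33.1 73.1] 4.8 ell [504.7 283.8] [34.9 87.1]
[479.6 253.8] 399 rect [ 425.5 -302.9] [47.7 50.4] 88.4 ell [ 425.8 -303.1] [48.8 49.7]
```

View pics/t5c.png

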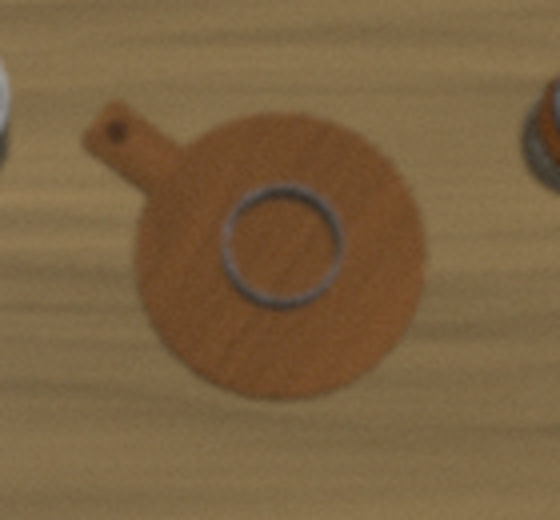

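The cutter stands in the middle of the board: (283,246) against the board's (281,256), which is just what its height parallax gives. Next is the round top.

Call:
play_rows(
  commands=[
    {"dx": 0, "dy": -0.02, "dz": 0.6, "ax": 0, "ay": 0, "az": 0, "grip": -0.5},
    {"dx": 0, "dy": 0, "dz": 0.7, "ax": 0, "ay": 0, "az": 0, "grip": -0.5},
    {"dx": 0, "dy": 0, "dz": 0.7, "ax": 0, "ay": 0, "az": 0, "grip": -0.5},
    {"dx": 0, "dy": 0, "dz": 0.5, "ax": 0, "ay": 0, "az": 0, "grip": -0.5},
    {"dx": 0, "dy": 0, "dz": 0.2, "ax": 0, "ay": 0, "az": 0, "grip": -0.45},
    {"dx": 0, "dy": 0, "dz": 0.05, "ax": 0, "ay": 0, "az": 0, "grip": -0.4},
    {"dx": 0, "dy": 0, "dz": 0, "ax": 0, "ay": 0, "az": 0, "grip": -0.32},
    {"dx": 0, "dy": 0, "dz": 0, "ax": 0, "ay": 0, "az": 0, "grip": -0.25},
    {"dx": 0, "dy": 0, "dz": 0, "ax": 0, "ay": 0, "az": 0, "grip": -0.23},
    {"dx": 0, "dy": 0, "dz": 0, "ax": 0, "ay": 0, "az": 0, "grip": -0.23},
  ],
  squeeze=20,
)

```text
clock: 10.5
ee_pos: [424.5, -305.8, 19.0]
tool_rot: [0.707, 0.707, 0.0, 0.001]
wrist_force: [0.3, -0.7, -0.7]
width: 52.7
grip_force: 0.0
```

Call:
play_rows(
  commands=[
    {"dx": 0.03, "dy": 0.01, "dz": 0, "ax": 0, "ay": 0, "az": 0, "grip": -0.21},
    {"dx": 0, "dy": 0, "dz": 0, "ax": 0, "ay": 0, "az": 0, "grip": -0.2},
    {"dx": 0, "dy": 0, "dz": 0, "ax": 0, "ay": 0, "az": 0, "grip": -0.195},
    {"dx": 0, "dy": 0, "dz": 0, "ax": 0, "ay": 0, "az": 0, "grip": -0.195},
  ],
)

```text
clock: 10.9
ee_pos: [424.3, -304.0, 18.1]
tool_rot: [0.707, 0.707, 0.0, -0.0]
wrist_force: [-1.1, -1.1, -0.3]
width: 51.0
grip_force: 0.0
```

Call:
play_rows(
  commands=[
    {"dx": 0, "dy": 0, "dz": 0, "ax": 0, "ay": 0, "az": 0, "grip": -0.188},
    {"dx": 0, "dy": 0, "dz": 0, "ax": 0, "ay": 0, "az": 0, "grip": -0.188},
  ],
)

```text
clock: 11.1
ee_pos: [424.4, -304.1, 18.1]
tool_rot: [0.707, 0.707, 0.0, -0.0]
wrist_force: [0.5, 0.0, 0.9]
width: 50.7
grip_force: 0.0
```

Call:
play_rows(
  commands=[
    {"dx": 0, "dy": 0, "dz": 0, "ax": 0, "ay": 0, "az": 0, "grip": -0.18},
    {"dx": 0, "dy": 0, "dz": 0, "ax": 0, "ay": 0, "az": 0, "grip": -0.18},
  ],
)

```text
clock: 11.3
ee_pos: [424.4, -304.1, 18.1]
tool_rot: [0.707, 0.707, 0.0, 0.0]
wrist_force: [0.5, 0.1, 0.6]
width: 50.3
grip_force: 0.1
```

Call:
play_rows(
  commands=[
    {"dx": 0, "dy": 0, "dz": 0, "ax": 0, "ay": 0, "az": 0, "grip": -0.174},
    {"dx": 0, "dy": 0, "dz": 0, "ax": 0, "ay": 0, "az": 0, "grip": -0.174},
  ],
)

```text
clock: 11.5
ee_pos: [424.4, -304.1, 18.1]
tool_rot: [0.707, 0.707, 0.0, 0.0]
wrist_force: [0.6, -0.7, -0.0]
width: 49.9
grip_force: 0.1
```

Call:
play_rows(
  commands=[
    {"dx": 0, "dy": 0, "dz": 0, "ax": 0, "ay": 0, "az": 0, "grip": -0.168},
    {"dx": 0, "dy": 0, "dz": 0, "ax": 0, "ay": 0, "az": 0, "grip": -0.168},
  ],
)

```text
clock: 11.7
ee_pos: [424.4, -304.1, 18.1]
tool_rot: [0.707, 0.707, 0.0, 0.0]
wrist_force: [-0.6, -1.0, -0.6]
width: 50.1
grip_force: 1.0
```

Call:
play_rows(
  commands=[
    {"dx": 0, "dy": 0, "dz": 0, "ax": 0, "ay": 0, "az": 0, "grip": -0.162},
    {"dx": 0, "dy": 0, "dz": 0, "ax": 0, "ay": 0, "az": 0, "grip": -0.162},
  ],
)

```text
clock: 11.9
ee_pos: [424.5, -304.0, 18.2]
tool_rot: [0.707, 0.707, 0.0, 0.0]
wrist_force: [-0.5, 0.6, 0.7]
width: 49.6
grip_force: 3.9
```

Call:
play_rows(
  commands=[
    {"dx": 0, "dy": 0, "dz": -0.05, "ax": 0, "ay": 0, "az": 0, "grip": -0.16},
    {"dx": 0, "dy": 0, "dz": -0.2, "ax": 0, "ay": 0, "az": 0, "grip": -0.16},
    {"dx": 0, "dy": 0, "dz": -0.4, "ax": 0, "ay": 0, "az": 0, "grip": -0.16},
    {"dx": 0, "dy": 0, "dz": -0.6, "ax": 0, "ay": 0, "az": 0, "grip": -0.16},
    {"dx": 0, "dy": 0, "dz": -0.6, "ax": 0, "ay": 0, "az": 0, "grip": -0.16},
    {"dx": 0.2, "dy": 0, "dz": -0.4, "ax": 0, "ay": 0, "az": 0, "grip": -0.16},
    {"dx": 0.4, "dy": 0.1, "dz": -0.1, "ax": 0, "ay": 0, "az": 0, "grip": -0.16},
    {"dx": 0.6, "dy": 0.1, "dz": 0, "ax": 0, "ay": 0, "az": 0, "grip": -0.16},
    {"dx": 0.8, "dy": 0.1, "dz": 0, "ax": 0, "ay": 0, "az": 0, "grip": -0.16},
  ],
)

```text
clock: 12.8
ee_pos: [436.3, -223.5, 112.1]
tool_rot: [0.708, 0.706, -0.0, 0.0]
wrist_force: [0.3, 1.0, -0.2]
width: 49.7
grip_force: 5.0
```

Call:
play_rows(
  commands=[
    {"dx": 0.9, "dy": 0.13, "dz": 0, "ax": 0, "ay": 0, "az": 0, "grip": -0.16},
    {"dx": 0.9, "dy": 0.13, "dz": 0, "ax": 0, "ay": 0, "az": 0, "grip": -0.16},
    {"dx": 0.9, "dy": 0.13, "dz": 0, "ax": 0, "ay": 0, "az": 0, "grip": -0.16},
    {"dx": 0.9, "dy": 0.13, "dz": 0, "ax": 0, "ay": 0, "az": 0, "grip": -0.16},
    {"dx": 0.9, "dy": 0.13, "dz": 0, "ax": 0, "ay": 0, "az": 0, "grip": -0.16},
    {"dx": 0.9, "dy": 0.13, "dz": 0, "ax": 0, "ay": 0, "az": 0, "grip": -0.16},
    {"dx": 0.9, "dy": 0.13, "dz": 0, "ax": 0, "ay": 0, "az": 0, "grip": -0.16},
    {"dx": 0.9, "dy": 0.13, "dz": 0, "ax": 0, "ay": 0, "az": 0, "grip": -0.16},
    {"dx": 0.9, "dy": 0.13, "dz": 0, "ax": 0, "ay": 0, "az": 0, "grip": -0.16},
    {"dx": 0.9, "dy": 0.13, "dz": 0, "ax": 0, "ay": 0, "az": 0, "grip": -0.16},
    {"dx": 0.9, "dy": 0.13, "dz": 0, "ax": 0, "ay": 0, "az": 0, "grip": -0.16},
    {"dx": 0.9, "dy": 0.13, "dz": 0, "ax": 0, "ay": 0, "az": 0, "grip": -0.16},
    {"dx": 0.8, "dy": 0.13, "dz": 0, "ax": 0, "ay": 0, "az": 0, "grip": -0.16},
    {"dx": 0.6, "dy": 0.05, "dz": 0, "ax": 0, "ay": 0, "az": 0, "grip": -0.16},
    {"dx": 0.4, "dy": 0, "dz": 0, "ax": 0, "ay": 0, "az": 0, "grip": -0.16},
    {"dx": 0.2, "dy": 0, "dz": 0, "ax": 0, "ay": 0, "az": 0, "grip": -0.16},
    {"dx": 0, "dy": 0, "dz": 0, "ax": 0, "ay": 0, "az": 0, "grip": -0.16},
    {"dx": 0, "dy": 0, "dz": 0, "ax": 0, "ay": 0, "az": 0, "grip": -0.16},
  ],
)

```text
clock: 14.6
ee_pos: [505.8, 286.3, 111.6]
tool_rot: [0.708, 0.707, -0.001, 0.0]
wrist_force: [0.3, -1.1, -0.7]
width: 49.7
grip_force: 5.0
```

Run:
```python
from h import *
s=look("w6")
print("bases z18");show(s,yel(s),18,(100,0,640,300),True,800)
print("held z110");show(s,yel(s),110,(200,250,440,480),True,800)
```

```text
w6 t 14.65 tcp [506.1 285.9 111.7] yaw 89.88 w 49.8 q [-0.06  0.49 -0.64  1.84  0.36  0.92 -0.87]
bases z18
[325.7 112.3] 4744 rect [505.9 371.3] [48.3 48.4] 89.7 ell [505.7 371.2] [48.3 48.3]
[320.  223.5] 2806 rect [502.2 301.1] [32.7 38.6] 4.9 ell [502.1 302.6] [38.4 41.5]
held z110
[323.4 321.8] 11908 rect [506.5 277.3] [66.3 53.8] 80.2 ell [504.  280.1] [50.6 66.2]
```

View pics/w6.png

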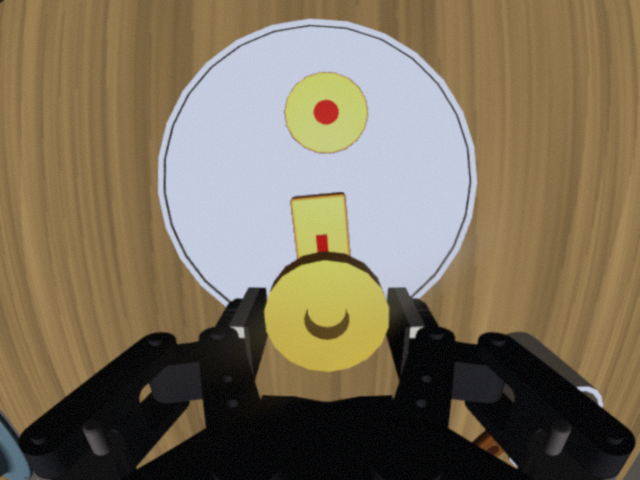

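The picture shows the round base at (326,112) and the long base below it, partly hidden. The held round top's upper face spans columns ~265–390 and rows ~256–371.

Run:
```python
from h import *
s=dict(np.load("w6.npz"));np.set_printoptions(suppress=True,precision=1)
V=cv2.cvtColor(s["color"],cv2.COLOR_RGB2HSV)
y=yel(s)&(V[...,2]>170);y[:200]=0
for c,a,w,r in blobs(s,y,109.6,True,800): print(c,a,r,cv2.minEnclosingCircle(w),w.min(0),w.max(0))
print(world(s,[(265,313),(390,313),(327,256),(327,371)],109.6,True))
print([V[r,327].tolist() for r in (246,250,254,258,262,368,372,376)])
print(V[313,[258,262,266,270,384,388,392,396]].tolist())
```

```text
[319.6 224.5] 2607 ((503.8067932128906, 323.16729736328125), (19.616365432739258, 21.050798416137695), 3.579991340637207) ((503.760986328125, 322.99627685546875), 14.163662910461426) [493.4 312.1] [514.  333.1]
[326.3 315.1] 9985 ((505.8643493652344, 285.4378662109375), (48.47649002075195, 49.5952262878418), 3.5804312229156494) ((505.9532165527344, 285.46612548828125), 24.9108829498291) [481.6 260.6] [530.4 310.2]
[[481.7 288.4 109.6]
 [531.2 288.3 109.6]
 [506.3 312.1 109.6]
 [506.2 260.6 109.6]]
[[8, 190, 173], [7, 201, 155], [14, 174, 57], [18, 190, 55], [31, 128, 197], [24, 161, 197], [21, 128, 143], [19, 120, 130]]
[[20, 45, 34], [30, 64, 40], [26, 154, 194], [26, 137, 197], [26, 143, 191], [25, 138, 155], [26, 72, 53], [28, 73, 49]]
```

Call:
play_rows(
  commands=[
    {"dx": 0.3, "dy": -0.01, "dz": 0, "ax": 0, "ay": 0, "az": 0, "grip": -0.16},
    {"dx": 0.6, "dy": 0, "dz": 0, "ax": 0, "ay": 0, "az": 0, "grip": -0.16},
    {"dx": 0.7, "dy": 0, "dz": 0.1, "ax": 0, "ay": 0, "az": 0, "grip": -0.16},
    {"dx": 0.4, "dy": 0, "dz": 0.3, "ax": 0, "ay": 0, "az": 0, "grip": -0.16},
    {"dx": 0.14, "dy": 0, "dz": 0.5, "ax": 0, "ay": 0, "az": 0, "grip": -0.16},
    {"dx": 0, "dy": 0, "dz": 0.5, "ax": 0, "ay": 0, "az": 0, "grip": -0.16},
    {"dx": 0, "dy": 0, "dz": 0.3, "ax": 0, "ay": 0, "az": 0, "grip": -0.16},
    {"dx": 0, "dy": 0, "dz": 0.15, "ax": 0, "ay": 0, "az": 0, "grip": -0.16},
    {"dx": 0, "dy": 0, "dz": 0, "ax": 0, "ay": 0, "az": 0, "grip": -0.16},
    {"dx": 0, "dy": 0, "dz": 0, "ax": 0, "ay": 0, "az": 0, "grip": -0.16},
  ],
)

```text
clock: 15.65
ee_pos: [506.2, 373.7, 38.8]
tool_rot: [0.707, 0.707, 0.001, 0.0]
wrist_force: [0.5, 1.4, 0.6]
width: 49.7
grip_force: 5.0
```

Run:
```python
from h import *
from scipy.optimize import least_squares
np.set_printoptions(suppress=True,precision=1)
s=look("w7");E=s["extrinsics"]
import station;zt=station.observe()["ee_pos"][2]
y=yel(s)&(cv2.cvtColor(s["color"],cv2.COLOR_RGB2HSV)[...,2]>170)
for c,a,w,r in blobs(s,y,zt-2.1,True,1500): print(c,a,np.round(r[0],1),np.round(r[1],1),cv2.minEnclosingCircle(w))
```

```text
w7 t 15.7 tcp [506.4 374.   39.2] yaw 89.97 w 49.3 q [-0.2  0.7 -0.6  1.8  0.5  0.9 -1.1]
[326.3 314.9] 10042 [506.3 373.1] [49. 49.] ((506.3879089355469, 373.08721923828125), 24.916227340698242)
```

View pics/w7.png

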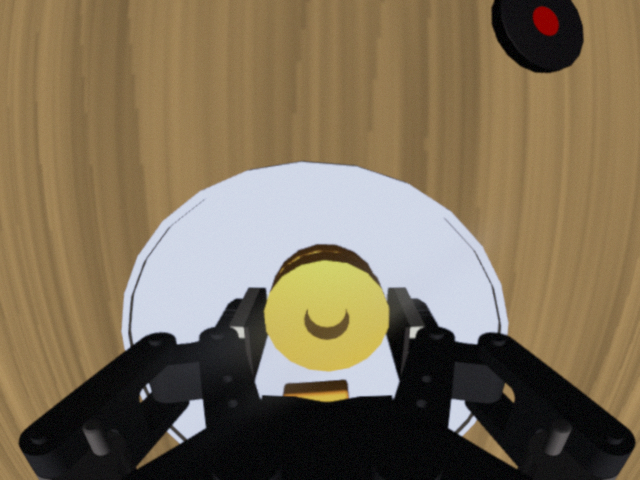

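The held top is over the round base with the base's dark edge just visible above it at row ~250. The top is about 2 mm too far in +y, so I'll correct that and lower it. That was the tenth picture, so from here I use numbers only.

Call:
play_rows(
  commands=[
    {"dx": -0.045, "dy": -0.015, "dz": 0.05, "ax": 0, "ay": 0, "az": 0, "grip": -0.16},
    {"dx": 0, "dy": 0, "dz": 0.04, "ax": 0, "ay": 0, "az": 0, "grip": -0.16},
    {"dx": 0, "dy": 0, "dz": 0, "ax": 0, "ay": 0, "az": 0, "grip": -0.16},
    {"dx": 0, "dy": 0, "dz": 0, "ax": 0, "ay": 0, "az": 0, "grip": -0.16},
  ],
)

```text
clock: 16.1
ee_pos: [505.0, 371.7, 34.6]
tool_rot: [0.707, 0.707, 0.0, 0.0]
wrist_force: [0.4, -0.4, -0.1]
width: 49.6
grip_force: 5.0
```

Run:
```python
from h import *
np.set_printoptions(suppress=True,precision=1)
s=look("w8")
import station;zt=station.observe()["ee_pos"][2]
y=yel(s)&(cv2.cvtColor(s["color"],cv2.COLOR_RGB2HSV)[...,2]>170)
for c,a,w,r in blobs(s,y,zt-2.1,True,1500): print(c,a,np.round(r[0],1),np.round(r[1],1),cv2.minEnclosingCircle(w))
# sight of base rim: column profile through centre, rows above the held top
V=cv2.cvtColor(s["color"],cv2.COLOR_RGB2HSV)
print([(r,*V[r,326].tolist()) for r in range(225,272,2)])
```

```text
w8 t 16.15 tcp [504.9 371.8  34.6] yaw 90.0 w 49.6 q [-0.2  0.7 -0.6  1.8  0.5  0.8 -1.1]
[326.3 314.9] 10033 [505.1 370.9] [49.1 49.1] ((505.2478942871094, 370.9082946777344), 25.041282653808594)
[(225, 111, 26, 231), (227, 110, 27, 230), (229, 108, 25, 230), (231, 108, 28, 229), (233, 110, 27, 230), (235, 112, 25, 230), (237, 110, 27, 228), (239, 113, 24, 230), (241, 112, 27, 211), (243, 11, 52, 83), (245, 15, 188, 61), (247, 16, 169, 65), (249, 21, 163, 136), (251, 24, 155, 138), (253, 16, 174, 57), (255, 16, 176, 58), (257, 16, 170, 60), (259, 22, 151, 86), (261, 30, 128, 194), (263, 30, 123, 210), (265, 30, 126, 208), (267, 31, 126, 208), (269, 30, 129, 206), (271, 29, 126, 208)]
```

Call:
play_rows(
  commands=[
    {"dx": 0.01, "dy": 0.013, "dz": 0.03, "ax": 0, "ay": 0, "az": 0, "grip": -0.16},
    {"dx": 0, "dy": 0, "dz": 0.02, "ax": 0, "ay": 0, "az": 0, "grip": -0.16},
    {"dx": 0, "dy": 0, "dz": 0, "ax": 0, "ay": 0, "az": 0, "grip": -0.16},
    {"dx": 0, "dy": 0, "dz": 0, "ax": 0, "ay": 0, "az": 0, "grip": -0.16},
  ],
)

```text
clock: 16.55
ee_pos: [505.4, 372.2, 32.4]
tool_rot: [0.707, 0.707, -0.0, -0.0]
wrist_force: [-0.4, -0.5, -0.2]
width: 49.5
grip_force: 5.0
```

Call:
play_rows(
  commands=[
    {"dx": 0, "dy": 0, "dz": 0.015, "ax": 0, "ay": 0, "az": 0, "grip": -0.16},
    {"dx": 0, "dy": 0, "dz": 0, "ax": 0, "ay": 0, "az": 0, "grip": -0.16},
  ],
)

```text
clock: 16.75
ee_pos: [505.5, 372.2, 32.2]
tool_rot: [0.707, 0.707, 0.0, 0.0]
wrist_force: [0.0, -0.8, 2.2]
width: 49.3
grip_force: 5.1
```

Call:
play_rows(
  commands=[
    {"dx": 0, "dy": 0, "dz": 0, "ax": 0, "ay": 0, "az": 0, "grip": -0.175},
    {"dx": 0, "dy": 0, "dz": 0, "ax": 0, "ay": 0, "az": 0, "grip": -0.2},
    {"dx": 0, "dy": 0, "dz": 0, "ax": 0, "ay": 0, "az": 0, "grip": -0.3},
    {"dx": 0, "dy": 0, "dz": 0, "ax": 0, "ay": 0, "az": 0, "grip": -0.4},
    {"dx": 0, "dy": 0, "dz": 0, "ax": 0, "ay": 0, "az": 0, "grip": -0.4},
    {"dx": 0, "dy": 0, "dz": -0.3, "ax": 0, "ay": 0, "az": 0, "grip": -0.4},
    {"dx": 0, "dy": 0, "dz": -0.7, "ax": 0, "ay": 0, "az": 0, "grip": -0.4},
    {"dx": 0, "dy": 0, "dz": -0.8, "ax": 0, "ay": 0, "az": 0, "grip": -0.4},
    {"dx": -0.3, "dy": 0, "dz": -0.6, "ax": 0, "ay": 0, "az": 0, "grip": -0.4},
    {"dx": -0.7, "dy": 0, "dz": 0, "ax": 0, "ay": 0, "az": 0, "grip": -0.4},
    {"dx": -0.9, "dy": 0, "dz": 0, "ax": 0, "ay": 0, "az": 0, "grip": -0.4},
    {"dx": -0.6, "dy": 0, "dz": 0, "ax": 0, "ay": 0, "az": 0, "grip": -0.4},
    {"dx": 0, "dy": 0, "dz": 0, "ax": 0, "ay": 0, "az": 0, "grip": -0.4},
    {"dx": 0, "dy": 0, "dz": 0, "ax": 0, "ay": 0, "az": 0, "grip": -0.4},
  ],
)

```text
clock: 18.15
ee_pos: [505.9, 271.9, 128.8]
tool_rot: [0.708, 0.707, 0.001, 0.0]
wrist_force: [-1.0, 0.5, 0.6]
width: 59.8
grip_force: 0.0
```

Run:
```python
from h import *
s=look("w9")
y=yel(s)
for z in (30,18):
  print("z",z);show(s,y,z,(100,0,640,330),True,800)
print(np.unique(np.round(s["depth"],0))[:3])
t=look("t9","top");show(t,yel(t),30,(165,200,245,240),False,250)
```

```text
w9 t 18.2 tcp [505.6 273.3 128.8] yaw 90.03 w 59.8 q [-0.03  0.46 -0.65  1.85  0.34  0.94 -0.83]
z 30
[325.1  89.9] 4937 rect [505.6 371.4] [48.9 48.3] 89.8 ell [505.7 371.5] [48.4 49. ]
[322.3 222.8] 4800 rect [503.8 287. ] [31.2 69. ] 5.4 ell [503.8 287.1] [34.5 85.6]
z 18
[325.1  89.9] 4937 rect [505.6 373. ] [51.5 50.9] 89.8 ell [505.7 373.2] [50.9 51.6]
[322.3 222.8] 4800 rect [503.7 284.2] [32.8 72.6] 5.4 ell [503.7 284.4] [36.3 90.1]
[ 0. 50. 51.]
t9 t 18.25 tcp [505.3 274.  128.7] yaw 90.11 w 59.9 q [-0.03  0.46 -0.66  1.85  0.34  0.94 -0.83]
```

Call:
play_rows(
  commands=[
    {"dx": -0.6, "dy": 0, "dz": 0, "ax": 0, "ay": 0, "az": 0, "grip": -0.3},
    {"dx": -0.93, "dy": 0.05, "dz": 0, "ax": 0, "ay": 0, "az": 0, "grip": -0.3},
    {"dx": -0.93, "dy": 0.05, "dz": 0, "ax": 0, "ay": 0, "az": 0, "grip": -0.3},
    {"dx": -0.93, "dy": 0.05, "dz": 0, "ax": 0, "ay": 0, "az": 0, "grip": -0.3},
    {"dx": -0.93, "dy": 0.05, "dz": 0, "ax": 0, "ay": 0, "az": 0, "grip": -0.3},
    {"dx": -0.93, "dy": 0.05, "dz": 0, "ax": 0, "ay": 0, "az": 0, "grip": -0.3},
    {"dx": -0.93, "dy": 0.05, "dz": 0, "ax": 0, "ay": 0, "az": 0, "grip": -0.3},
    {"dx": -0.93, "dy": 0.05, "dz": 0, "ax": 0, "ay": 0, "az": 0, "grip": -0.3},
    {"dx": -0.93, "dy": 0.05, "dz": 0, "ax": 0, "ay": 0, "az": 0, "grip": -0.3},
    {"dx": -0.93, "dy": 0.05, "dz": 0, "ax": 0, "ay": 0, "az": 0, "grip": -0.3},
    {"dx": -0.93, "dy": 0.05, "dz": 0, "ax": 0, "ay": 0, "az": 0, "grip": -0.3},
    {"dx": -0.93, "dy": 0.05, "dz": 0, "ax": 0, "ay": 0, "az": 0, "grip": -0.3},
    {"dx": -0.93, "dy": 0.05, "dz": 0, "ax": 0, "ay": 0, "az": 0, "grip": -0.3},
    {"dx": -0.93, "dy": 0.05, "dz": 0, "ax": 0, "ay": 0, "az": 0, "grip": -0.3},
    {"dx": -0.93, "dy": 0.05, "dz": 0, "ax": 0, "ay": 0, "az": 0, "grip": -0.3},
    {"dx": -0.6, "dy": 0, "dz": 0, "ax": 0, "ay": 0, "az": 0, "grip": -0.3},
    {"dx": -0.27, "dy": 0, "dz": 0, "ax": 0, "ay": 0, "az": 0, "grip": -0.3},
  ],
)

```text
clock: 19.95
ee_pos: [534.2, -309.8, 128.0]
tool_rot: [0.708, 0.706, 0.0, 0.001]
wrist_force: [-0.9, -0.2, 0.5]
width: 55.5
grip_force: 0.0
```

Call:
play_rows(
  commands=[
    {"dx": 0, "dy": 0, "dz": 0, "ax": 0, "ay": 0, "az": 0.8, "grip": -0.3},
    {"dx": 0, "dy": 0, "dz": 0, "ax": 0, "ay": 0, "az": 1, "grip": -0.3},
    {"dx": 0, "dy": 0, "dz": 0, "ax": 0, "ay": 0, "az": 1, "grip": -0.3},
    {"dx": 0, "dy": 0, "dz": 0, "ax": 0, "ay": 0, "az": 1, "grip": -0.3},
    {"dx": 0, "dy": 0, "dz": 0, "ax": 0, "ay": 0, "az": 1, "grip": -0.3},
    {"dx": 0, "dy": 0, "dz": 0, "ax": 0, "ay": 0, "az": 1, "grip": -0.3},
    {"dx": 0, "dy": 0, "dz": 0, "ax": 0, "ay": 0, "az": 1, "grip": -0.3},
    {"dx": 0, "dy": 0, "dz": 0, "ax": 0, "ay": 0, "az": 1, "grip": -0.3},
    {"dx": 0, "dy": 0, "dz": 0, "ax": 0, "ay": 0, "az": 0.97, "grip": -0.3},
    {"dx": 0, "dy": 0, "dz": 0, "ax": 0, "ay": 0, "az": 0, "grip": -0.3},
    {"dx": 0, "dy": 0, "dz": 0, "ax": 0, "ay": 0, "az": 0, "grip": -0.3},
  ],
)

```text
clock: 21.05
ee_pos: [534.5, -305.3, 127.9]
tool_rot: [0.991, 0.13, 0.0, -0.0]
wrist_force: [0.4, -0.1, 0.3]
width: 55.6
grip_force: 0.0
```

Run:
```python
from h import *
s=look("w10");show(s,yel(s),16,(200,0,640,400),True,800)
```

```text
w10 t 21.1 tcp [ 534.3 -305.8  127.9] yaw 14.92 w 55.5 q [ 0.61  0.45 -0.2   1.77  0.11  0.93 -0.94]
[327.9 182.9] 115605 rect [ 443.7 -180.7] [545.4 955. ] 26.6 ell [ -41.4 -360.7] [ 890.1 1403.1]
[326.9 242.5] 4514 rect [ 533.  -305.6] [74.7 33.7] 15.0 ell [ 533.  -305.6] [36.8 91.1]
```

Call:
play_rows(
  commands=[
    {"dx": -0.034, "dy": -0.01, "dz": 0.6, "ax": 0, "ay": 0, "az": 0, "grip": -0.2},
    {"dx": 0, "dy": 0, "dz": 0.7, "ax": 0, "ay": 0, "az": 0, "grip": -0.15},
    {"dx": 0, "dy": 0, "dz": 0.7, "ax": 0, "ay": 0, "az": 0, "grip": -0.15},
    {"dx": 0, "dy": 0, "dz": 0.45, "ax": 0, "ay": 0, "az": 0, "grip": -0.1},
    {"dx": 0, "dy": 0, "dz": 0.2, "ax": 0, "ay": 0, "az": 0, "grip": 0},
    {"dx": 0, "dy": 0, "dz": 0.07, "ax": 0, "ay": 0, "az": 0, "grip": 0.07},
    {"dx": 0, "dy": 0, "dz": 0, "ax": 0, "ay": 0, "az": 0, "grip": 0.12},
    {"dx": 0, "dy": 0, "dz": 0, "ax": 0, "ay": 0, "az": 0, "grip": 0.15},
    {"dx": 0, "dy": 0, "dz": 0, "ax": 0, "ay": 0, "az": 0, "grip": 0.15},
  ],
)

```text
clock: 22.0
ee_pos: [533.1, -307.9, 20.4]
tool_rot: [0.992, 0.127, 0.001, 0.001]
wrist_force: [-1.2, 0.5, 0.7]
width: 36.2
grip_force: 0.0
```

Call:
play_rows(
  commands=[
    {"dx": 0, "dy": 0, "dz": 0, "ax": 0, "ay": 0, "az": 0, "grip": 0.175},
    {"dx": 0, "dy": 0, "dz": 0, "ax": 0, "ay": 0, "az": 0, "grip": 0.185},
    {"dx": 0, "dy": 0, "dz": 0, "ax": 0, "ay": 0, "az": 0, "grip": 0.185},
  ],
)

```text
clock: 22.3
ee_pos: [532.2, -307.5, 19.4]
tool_rot: [0.992, 0.127, 0.0, 0.0]
wrist_force: [0.0, 0.1, 0.5]
width: 34.8
grip_force: 0.0
```

Call:
play_rows(
  commands=[
    {"dx": 0, "dy": 0, "dz": 0, "ax": 0, "ay": 0, "az": 0, "grip": 0.195},
    {"dx": 0, "dy": 0, "dz": 0, "ax": 0, "ay": 0, "az": 0, "grip": 0.2},
    {"dx": 0, "dy": 0, "dz": 0, "ax": 0, "ay": 0, "az": 0, "grip": 0.2},
  ],
)

```text
clock: 22.6
ee_pos: [532.0, -307.4, 19.0]
tool_rot: [0.992, 0.127, -0.0, -0.0]
wrist_force: [0.1, 0.4, 0.5]
width: 34.3
grip_force: 0.0
```

Call:
play_rows(
  commands=[
    {"dx": 0, "dy": 0, "dz": 0, "ax": 0, "ay": 0, "az": 0, "grip": 0.208},
    {"dx": 0, "dy": 0, "dz": 0, "ax": 0, "ay": 0, "az": 0, "grip": 0.208},
  ],
)

```text
clock: 22.8
ee_pos: [532.1, -307.4, 19.0]
tool_rot: [0.992, 0.127, -0.0, -0.0]
wrist_force: [-0.7, -0.1, -0.4]
width: 33.5
grip_force: 3.7
```

Call:
play_rows(
  commands=[
    {"dx": 0, "dy": 0, "dz": 0, "ax": 0, "ay": 0, "az": 0, "grip": 0.21},
    {"dx": 0, "dy": 0, "dz": -0.1, "ax": 0, "ay": 0, "az": 0, "grip": 0.21},
    {"dx": 0, "dy": 0, "dz": -0.3, "ax": 0, "ay": 0, "az": 0, "grip": 0.21},
    {"dx": 0, "dy": 0, "dz": -0.5, "ax": 0, "ay": 0, "az": 0, "grip": 0.21},
    {"dx": 0, "dy": 0, "dz": -0.6, "ax": 0, "ay": 0, "az": 0, "grip": 0.21},
    {"dx": 0, "dy": 0, "dz": -0.5, "ax": 0, "ay": 0, "az": -0.3, "grip": 0.21},
    {"dx": 0, "dy": 0, "dz": -0.3, "ax": 0, "ay": 0, "az": -0.6, "grip": 0.21},
    {"dx": 0, "dy": 0, "dz": -0.1, "ax": 0, "ay": 0, "az": -0.8, "grip": 0.21},
    {"dx": 0, "dy": 0, "dz": 0, "ax": 0, "ay": 0, "az": -0.9, "grip": 0.21},
    {"dx": 0, "dy": 0, "dz": 0, "ax": 0, "ay": 0, "az": -0.9, "grip": 0.21},
    {"dx": 0, "dy": 0, "dz": 0, "ax": 0, "ay": 0, "az": -0.9, "grip": 0.21},
    {"dx": 0, "dy": 0, "dz": 0, "ax": 0, "ay": 0, "az": -0.9, "grip": 0.21},
    {"dx": 0, "dy": 0, "dz": 0, "ax": 0, "ay": 0, "az": -0.9, "grip": 0.21},
    {"dx": 0, "dy": 0, "dz": 0, "ax": 0, "ay": 0, "az": -0.9, "grip": 0.21},
    {"dx": 0, "dy": 0, "dz": 0, "ax": 0, "ay": 0, "az": -0.9, "grip": 0.21},
    {"dx": 0, "dy": 0, "dz": 0, "ax": 0, "ay": 0, "az": -0.7, "grip": 0.21},
    {"dx": 0, "dy": 0, "dz": 0, "ax": 0, "ay": 0, "az": -0.5, "grip": 0.21},
    {"dx": 0, "dy": 0, "dz": 0, "ax": 0, "ay": 0, "az": -0.19, "grip": 0.21},
    {"dx": 0, "dy": 0, "dz": 0, "ax": 0, "ay": 0, "az": 0, "grip": 0.21},
  ],
)

```text
clock: 24.7
ee_pos: [532.2, -307.7, 115.8]
tool_rot: [0.674, 0.739, -0.0, 0.0]
wrist_force: [-0.2, -0.8, 0.2]
width: 33.9
grip_force: 5.5
```

Call:
play_rows(
  commands=[
    {"dx": 0.3, "dy": 0, "dz": 0, "ax": 0, "ay": 0, "az": 0, "grip": 0.21},
    {"dx": 0.6, "dy": 0.03, "dz": 0, "ax": 0, "ay": 0, "az": 0, "grip": 0.21},
    {"dx": 0.85, "dy": 0.04, "dz": 0, "ax": 0, "ay": 0, "az": 0, "grip": 0.21},
    {"dx": 0.9, "dy": 0.04, "dz": 0, "ax": 0, "ay": 0, "az": 0, "grip": 0.21},
    {"dx": 0.9, "dy": 0.04, "dz": 0, "ax": 0, "ay": 0, "az": 0, "grip": 0.21},
    {"dx": 0.9, "dy": 0.04, "dz": 0, "ax": 0, "ay": 0, "az": 0, "grip": 0.21},
    {"dx": 0.9, "dy": 0.04, "dz": 0, "ax": 0, "ay": 0, "az": 0, "grip": 0.21},
    {"dx": 0.9, "dy": 0.04, "dz": 0, "ax": 0, "ay": 0, "az": 0, "grip": 0.21},
    {"dx": 0.9, "dy": 0.04, "dz": 0, "ax": 0, "ay": 0, "az": 0, "grip": 0.21},
    {"dx": 0.9, "dy": 0.04, "dz": 0, "ax": 0, "ay": 0, "az": 0, "grip": 0.21},
    {"dx": 0.9, "dy": 0.04, "dz": 0, "ax": 0, "ay": 0, "az": 0, "grip": 0.21},
    {"dx": 0.9, "dy": 0.04, "dz": 0, "ax": 0, "ay": 0, "az": 0, "grip": 0.21},
    {"dx": 0.9, "dy": 0.04, "dz": 0, "ax": 0, "ay": 0, "az": 0, "grip": 0.21},
    {"dx": 0.85, "dy": 0, "dz": 0, "ax": 0, "ay": 0, "az": 0, "grip": 0.21},
    {"dx": 0.6, "dy": 0, "dz": 0, "ax": 0, "ay": 0, "az": 0, "grip": 0.21},
    {"dx": 0.35, "dy": 0, "dz": 0, "ax": 0, "ay": 0, "az": 0, "grip": 0.21},
    {"dx": 0.15, "dy": 0, "dz": 0, "ax": 0, "ay": 0, "az": 0, "grip": 0.21},
    {"dx": 0, "dy": 0, "dz": 0, "ax": 0, "ay": 0, "az": 0, "grip": 0.21},
    {"dx": 0, "dy": 0, "dz": 0, "ax": 0, "ay": 0, "az": 0, "grip": 0.21},
  ],
)

```text
clock: 26.6
ee_pos: [503.8, 198.3, 114.8]
tool_rot: [0.674, 0.738, -0.001, 0.0]
wrist_force: [0.4, -0.3, -0.7]
width: 33.6
grip_force: 5.5
```

```bash
cat >> h.py <<'E'
def held(tag,z0=19.0):
    import station
    s=look(tag);z=station.observe()["ee_pos"][2]-z0+16
    y=yel(s)&(cv2.cvtColor(s["color"],cv2.COLOR_RGB2HSV)[...,2]>165)
    print("held z",round(z,1));show(s,y,z,(200,200,450,480),True,1500)
    print("bases");show(s,yel(s),18,(100,0,640,300),True,800)
    return s
E
python3 - <<'E'
from h import *
held("w11")
E
```

```text
w11 t 26.65 tcp [504.  198.  114.8] yaw 95.17 w 33.7 q [ 0.11  0.42 -0.66  1.94  0.33  0.89 -0.63]
held z 111.8
[326.3 301.6] 11713 rect [504. 199.] [33.  74.2] 4.9 ell [503.9 199.8] [36.7 90. ]
bases
[436.3 232. ] 30336 rect [599.7 227.8] [388.3 219.4] 43.2 ell [625.2 249.2] [168. 303.]
[123.5  51.5] 940 rect [353.8 324.4] [30.  74.1] 64.9 ell [354.6 320. ] [29.7 59.4]
[338.8 112.4] 5961 rect [504. 284.] [32.6 72.4] 5.1 ell [503.8 283.8] [36.5 90.1]
[107.8 150.9] 1592 rect [340.7 255.4] [58.  81.3] 70.4 ell [350.2 252.1] [45. 77.]
```

Call:
play_rows(
  commands=[
    {"dx": 0.3, "dy": 0.03, "dz": 0, "ax": 0, "ay": 0, "az": -0.02, "grip": 0.21},
    {"dx": 0.6, "dy": 0.06, "dz": 0, "ax": 0, "ay": 0, "az": 0, "grip": 0.21},
    {"dx": 0.65, "dy": 0.06, "dz": 0, "ax": 0, "ay": 0, "az": 0, "grip": 0.21},
    {"dx": 0.4, "dy": 0.04, "dz": 0.2, "ax": 0, "ay": 0, "az": 0, "grip": 0.21},
    {"dx": 0.17, "dy": 0, "dz": 0.5, "ax": 0, "ay": 0, "az": 0, "grip": 0.21},
    {"dx": 0, "dy": 0, "dz": 0.5, "ax": 0, "ay": 0, "az": 0, "grip": 0.21},
    {"dx": 0, "dy": 0, "dz": 0.4, "ax": 0, "ay": 0, "az": 0, "grip": 0.21},
    {"dx": 0, "dy": 0, "dz": 0.25, "ax": 0, "ay": 0, "az": 0, "grip": 0.21},
    {"dx": 0, "dy": 0, "dz": 0.05, "ax": 0, "ay": 0, "az": 0, "grip": 0.21},
    {"dx": 0, "dy": 0, "dz": 0, "ax": 0, "ay": 0, "az": 0, "grip": 0.21},
    {"dx": 0, "dy": 0, "dz": 0, "ax": 0, "ay": 0, "az": 0, "grip": 0.21},
  ],
)

```text
clock: 27.75
ee_pos: [503.8, 285.6, 39.9]
tool_rot: [0.673, 0.74, 0.001, 0.0]
wrist_force: [0.8, 0.1, -0.1]
width: 33.5
grip_force: 5.5
```

Run:
```python
from h import *
s=held("w12")
```

```text
w12 t 27.8 tcp [503.9 285.7  40.1] yaw 95.48 w 34.0 q [-0.1   0.6  -0.6   1.88  0.46  0.8  -0.85]
held z 37.1
[326.4 300.8] 11164 rect [503.9 286.7] [32.1 72.4] 5.4 ell [503.8 287.7] [35.7 87.9]
bases
[352.1  95.5] 12918 rect [506.6 373.3] [53.  53.5] 5.5 ell [506.5 373.2] [53.2 53.3]
```

Call:
play_rows(
  commands=[
    {"dx": -0.06, "dy": -0.006, "dz": 0.07, "ax": 0, "ay": 0, "az": 0.02, "grip": 0.21},
    {"dx": 0, "dy": 0, "dz": 0.03, "ax": 0, "ay": 0, "az": 0, "grip": 0.21},
    {"dx": 0, "dy": 0, "dz": 0, "ax": 0, "ay": 0, "az": 0, "grip": 0.21},
    {"dx": 0, "dy": 0, "dz": 0, "ax": 0, "ay": 0, "az": 0, "grip": 0.21},
  ],
)

```text
clock: 28.2
ee_pos: [503.0, 282.8, 35.1]
tool_rot: [0.673, 0.739, 0.0, 0.0]
wrist_force: [-0.4, -0.5, -0.9]
width: 33.8
grip_force: 5.5
```

Run:
```python
from h import *
s=held("w13")
```

```text
w13 t 28.25 tcp [503.1 282.9  35.1] yaw 95.33 w 33.9 q [-0.1   0.6  -0.6   1.88  0.46  0.8  -0.85]
held z 32.1
[326.2 300.9] 11000 rect [503.1 283.6] [32.  73.1] 5.3 ell [503.1 284.8] [35.6 87.9]
bases
[355.2  87. ] 13708 rect [506.4 373.4] [53.4 53.8] 5.2 ell [506.6 373.5] [53.4 53.4]
```

Call:
play_rows(
  commands=[
    {"dx": 0.007, "dy": 0.018, "dz": 0.03, "ax": 0, "ay": 0, "az": 0, "grip": 0.21},
    {"dx": 0, "dy": 0, "dz": 0.01, "ax": 0, "ay": 0, "az": 0, "grip": 0.21},
    {"dx": 0, "dy": 0, "dz": 0, "ax": 0, "ay": 0, "az": 0, "grip": 0.21},
    {"dx": 0, "dy": 0, "dz": 0, "ax": 0, "ay": 0, "az": 0, "grip": 0.21},
  ],
)

```text
clock: 28.65
ee_pos: [503.7, 283.2, 33.4]
tool_rot: [0.673, 0.739, -0.0, -0.0]
wrist_force: [0.4, 0.8, -0.3]
width: 33.6
grip_force: 5.5
```

Call:
play_rows(
  commands=[
    {"dx": 0, "dy": 0, "dz": 0.012, "ax": 0, "ay": 0, "az": 0, "grip": 0.21},
    {"dx": 0, "dy": 0, "dz": 0, "ax": 0, "ay": 0, "az": 0, "grip": 0.21},
  ],
)

```text
clock: 28.85
ee_pos: [503.8, 283.3, 33.0]
tool_rot: [0.673, 0.739, 0.0, 0.0]
wrist_force: [0.2, -0.5, -0.1]
width: 33.7
grip_force: 5.5
```

Call:
play_rows(
  commands=[
    {"dx": 0, "dy": 0, "dz": 0.012, "ax": 0, "ay": 0, "az": 0, "grip": 0.21},
    {"dx": 0, "dy": 0, "dz": 0, "ax": 0, "ay": 0, "az": 0, "grip": 0.21},
    {"dx": 0, "dy": 0, "dz": 0, "ax": 0, "ay": 0, "az": 0, "grip": 0.21},
  ],
)

```text
clock: 29.15
ee_pos: [503.8, 283.3, 33.0]
tool_rot: [0.673, 0.739, -0.0, 0.0]
wrist_force: [-1.0, -1.2, 4.8]
width: 33.9
grip_force: 6.0
```

Call:
play_rows(
  commands=[
    {"dx": 0, "dy": 0, "dz": -0.005, "ax": 0, "ay": 0, "az": 0, "grip": 0.2},
    {"dx": 0, "dy": 0, "dz": 0, "ax": 0, "ay": 0, "az": 0, "grip": 0.18},
    {"dx": 0, "dy": 0, "dz": 0, "ax": 0, "ay": 0, "az": 0, "grip": 0.1},
    {"dx": 0, "dy": 0, "dz": 0, "ax": 0, "ay": 0, "az": 0, "grip": 0},
    {"dx": 0, "dy": 0, "dz": 0, "ax": 0, "ay": 0, "az": 0, "grip": 0},
    {"dx": 0, "dy": 0, "dz": -0.3, "ax": 0, "ay": 0, "az": 0, "grip": 0},
    {"dx": 0, "dy": 0, "dz": -0.7, "ax": 0, "ay": 0, "az": 0, "grip": 0},
    {"dx": 0, "dy": 0, "dz": -0.8, "ax": 0, "ay": 0, "az": 0, "grip": 0},
    {"dx": 0, "dy": 0, "dz": -0.6, "ax": 0, "ay": 0, "az": 0, "grip": 0},
    {"dx": -0.5, "dy": 0, "dz": 0, "ax": 0, "ay": 0, "az": 0, "grip": 0},
    {"dx": -0.8, "dy": 0, "dz": 0, "ax": 0, "ay": 0, "az": 0, "grip": 0},
    {"dx": -0.5, "dy": 0, "dz": 0, "ax": 0, "ay": 0, "az": 0, "grip": 0},
    {"dx": 0, "dy": 0, "dz": 0, "ax": 0, "ay": 0, "az": 0, "grip": 0},
    {"dx": 0, "dy": 0, "dz": 0, "ax": 0, "ay": 0, "az": 0, "grip": 0},
    {"dx": 0, "dy": 0, "dz": 0, "ax": 0, "ay": 0, "az": 0, "grip": 0},
  ],
)

```text
clock: 30.65
ee_pos: [510.2, 213.5, 129.4]
tool_rot: [0.673, 0.74, 0.001, -0.0]
wrist_force: [0.8, 0.4, -0.8]
width: 42.9
grip_force: 0.0
```

Run:
```python
from h import *
s=look("w14")
V=cv2.cvtColor(s["color"],cv2.COLOR_RGB2HSV)[...,2]
print("tops z30");show(s,yel(s),30,(250,0,420,250),True,1500)
print("bright");show(s,yel(s)&(V>165),30,(250,0,420,250),True,1500)
t=look("t14","top");H,S,V=cv2.split(cv2.cvtColor(t["color"],cv2.COLOR_RGB2HSV))
print("top z30");show(t,yel(t)&(S>85),30,(165,190,245,250),False,200)
print("tray");show(t,yel(t)&(S>85),17,(430,180,530,280),False,100)
```

```text
w14 t 30.7 tcp [510.1 213.6 129.3] yaw 95.48 w 42.1 q [ 0.1   0.42 -0.67  1.9   0.33  0.92 -0.64]
tops z30
[343.1  16.4] 2502 rect [507.3 360. ] [48.5 26.7] 6.6 ell [506.9 361.5] [27.5 53.6]
[326.6 135. ] 5876 rect [504.1 284.5] [32.8 72.7] 5.1 ell [503.9 284.4] [36.4 90.2]
bright
[343.1  16.1] 2414 rect [507.2 360.3] [48.5 26. ] 6.6 ell [506.9 361.6] [26.8 53.8]
[326.6 135.1] 5847 rect [504.1 284.5] [32.8 72.7] 5.1 ell [503.9 284.4] [36.4 90.2]
t14 t 30.75 tcp [510.  213.5 129.1] yaw 95.49 w 42.7 q [ 0.1   0.42 -0.67  1.9   0.33  0.92 -0.64]
top z30
[184.3 218.2] 356 rect [506.2 370.8] [48.8 44.8] 63.7 ell [506.1 370.5] [45.3 48.7]
tray
[444.7 236.5] 164 rect [ 465.2 -224.8] [32.3 32.2] 63.0 ell [ 465.4 -224.8] [30.9 31.8]
[514.3 241.7] 193 rect [ 453.7 -382.8] [31.7 31.5] 31.9 ell [ 453.6 -383. ] [34.9 35. ]
```

```bash
python3 -c "
from station import *
print(finish_job())"
```

```text
the job is handed in; nothing more can be done
None
```

The job is handed in at about 31 s: the cutter stands in the middle of the board, and the last measurements put the round and long tops flat on their bases within about half a millimetre; no verdict came back.

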